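# Post the passed weld coupon through the drop box flap

### The job

The green-painted weld coupon has passed inspection: with the fingertips, push it along the deck of the drop box so that it swings the yellow flap open and slides through into the bin behind, then draw the fingers back out so that the flap swings fully shut. Only push the coupon, never pick it up or lift it, and leave the red coupon, the spray can, the hammer and the rod pot where they are.

Things in the scene. Friction and masses are not known exactly. Their poses are not given: they have to be found in the camera images.
- box: fixed green steel drop box on the bench, 370 long (x), 270 wide (y). Origin at bench height, midway across, straight below the shut flap; +x points the way the coupon must go in, z up. Its flat deck, top at z = 100 mm, runs from x = -190 to +12 mm, with 8 mm high, 4 mm thick lips along its sides at y = +-133 mm. From x = -10 mm on, 4 mm thick cheeks there rise to z = 168 mm
- deck_edge (a point): middle of the deck's inner edge, 12 mm behind the shut flap (box x = +12, z = 100 mm). Beyond it lies the open-topped bin, floor at z = 4, back wall at x = 176 mm. A coupon pushed in tips over this edge by itself and falls into the bin once its middle is 8 to 20 mm past the edge, its rear end still 13 to 25 mm short of the flap's plane, so fingers need not go in under the rod
- rod (a point): middle of the fixed hinge rod with the flap's sleeve (12 mm thick in all) that crosses the box straight above the shut flap, 60 mm above the deck; it blocks upright fingers from going farther in
- flap (a joint): swing of the yellow flap: 0 = shut, hanging straight down; grows to at most 1.5 rad as its lower edge swings inward (box +x) and up. It swings freely, weighs 130 g, falls shut by its own weight and cannot swing outward
- flap_edge (a point): middle of the flap's lower edge. The flap is a yellow plate 250 wide, 3 thick, with a black band along this edge, hanging from the rod; shut, the edge is 4 mm above the deck
- coupon_green: loose flat steel weld coupon, 90 long (x) x 50 wide (y) x 16 high, about 0.55 kg, with green-painted bands and a weld bead across its middle; origin at the middle of its underside. Lies on the deck before the flap, on its left or right side, length within 0.2 rad of the box's x axis. The flap spans both sides: it can go straight ahead from where it lies
- coupon_red: the same coupon with red-painted bands, beside the green one on the deck, middles about 120 mm apart; to be left alone
- spray: loose orange spray can, 58 diameter x 150 high, on the bench at the right of the box; origin at the middle of its underside
- hammer: loose chipping hammer with red handle lying on the bench at the left of the box, 190 long, 24 high; origin on the bench below the handle, x towards the head
- rod_pot: loose dark steel pot of copper-coloured welding rods on a 90 x 90 plate, 210 high over the rods, at the right of the box, behind the can; origin at the middle of its underside
Not all that is in view belongs to the job. Leave any blue or purple look-alike of the coupon_green alone.

How it is judged:
By the outcome, as a careful person would: the job done as asked, in the order asked, and still so for the second after the job is handed in, with the robot touching nothing.
It also fails if it takes over 38 s, if anything falls off the work surface, if the arm or the gripper's body presses on something with over 40 N, if the wrist force passes 120 N, or if a joint passes its speed limit or range.

### The arm

A 6-joint arm with a two-finger parallel gripper is mounted at the origin on the work surface. World frame = base frame: x ahead of the robot, y to its left, z up, the work surface at z = 0. Lengths are in mm, angles in rad, forces in N, time in s.
With the tool pointing down it reaches from about 400 to 825 mm from the base axis. Payload 7 kg.
Tool frame: the origin (TCP) lies at the very end of the fingers, on their centre line; the grasp point (between the pads) lies 19 mm behind it; z points along the fingers, y is the line along which they close (so a half turn about z gives the same grasp; the last joint's range is limited). The gripper opens to 88 mm and grips with 3 to 60 N. Pads are 19 mm wide; open, the fingers measure 130 mm over their backs; the gripper's body (78 mm by 193 mm) begins 47 mm behind the grasp point.
Start: joints at [1.49, 0.359, 0.012, 0, -1.224, -0.288], TCP at [243.342, 629.587, 226.561] pointing down, gripper open.
Joint ranges: [-3.07, 3.07], [-1.43, 2.12], [-1.02, 1.25], [-3.03, 1.67], [-3.05, -0], [-3.03, 3.03]. Speed limits (rad/s): [2.39, 2.39, 3.01, 3.14, 3.14, 3.14].

### API

Orientations are given as a unit quaternion [x, y, z, w].
In Python, from plant import bot gives the robot as it stands. Calls block until the motion is done:
- bot.move_ptp(position, orientation): joint-space move of the TCP to a pose.
- bot.line_to(position, velocity=150, ori=None): straight line of the TCP; ori=None keeps the orientation; velocity is the mean speed in mm/s.
- bot.move_joints(angles): joint-space move.
- bot.move_gripper(opening, force=None): finger opening in mm; force is the grip in N (None keeps the last); returns when the fingers have stopped.
- bot.pause(seconds).
- bot.solve_ik(position, orientation): joint angles nearest the present ones, or None.
- bot.read_state(): the state.
- bot.camera(name): name is "side" or "top"; returns the picture (420x560x3 uint8, red, green, blue); there is no depth.
- bot.get_calibration(name): a dict with "fx", "fy", "cx", "cy" (pixels), "distortion" ([k1, k2, p1, p2, k3] as OpenCV has them; the pictures are not rectified), "view" (4x4, takes a point from world to camera coordinates). Camera axes: x right, y up, looking along -z (the intrinsics and any distortion apply to the point x, -y, -z); pixel columns grow to the right and rows downward; lengths in mm; the calibration is good to about 2 mm. A picture is of the moment at which its call begins. get_calibration takes no time and is no camera call.
A pose or a line that the arm cannot do raises bot.Unreachable and nothing moves.
- bot.close_job(): hands the job in; it is judged then, once.
The state is a dict: "t": time; "joint_pos": joint angles; "qvel": joint speeds; "tau": joint torques, N m; "tcp_pos": TCP position; "eef_rot": TCP orientation; "contact_force": force on the tool from outside, world axes, zero at the start; "moment": the same for the moment, N m; "width": finger opening in mm; "finger_force": force on a finger pad.
Only numpy, scipy, OpenCV 4.12 (cv2) and the standard library are available. Lean on these libraries where they do the work, as an engineer would, in place of code of your own. Each camera call takes 0.05 s, during which the arm holds its last target. There are 200 camera calls.

## Working session

There is one attempt and no reset: what is moved stays moved. The work goes in short steps, each a Python script; the robot and the scene stay as the last script left them, time stands still between calls to the robot, and variables do not carry over. Pictures are saved under pics/ and viewed, at most 10 in all, crops included, and the job is handed in when it is done.

```bash
mkdir -p pics; python3 - <<'E'
from plant import bot
import cv2,json
for n in("top","side"):
    cv2.imwrite(f"pics/{n}0.png",bot.camera(n)[:,:,::-1]); c=bot.get_calibration(n); print(n,{k:(v.tolist() if hasattr(v,'tolist') else v) for k,v in c.items()})
print(bot.read_state())
E
```

```text
top {'fx': 382.078668476437, 'fy': 382.078668476437, 'cx': 270.74867590469336, 'cy': 214.80074952318736, 'distortion': [-0.042616091954375476, 0.0, 0.0, 0.0, 0.0], 'view': [[0.01436700855109254, -0.9998931384007156, -0.0027020074869736088, 83.10298835453722], [0.9829352187214887, 0.013627620958527532, 0.18344656918009994, -537.2622230280531], [-0.18339014385247468, -0.00529147674827461, 0.9830259688388658, -951.1693249565709], [0.0, 0.0, 0.0, 1.0]]}
side {'fx': 517.7459483047852, 'fy': 517.7459483047852, 'cx': 285.71920065508164, 'cy': 206.49868470797847, 'distortion': [-0.13629019214190957, 0.0, 0.0, 0.0, 0.0], 'view': [[0.8693367300332753, -0.49412295592193134, 0.009805827146394481, -407.89728270337156], [0.32689821370590777, 0.5897836363626118, 0.7384394492135294, -308.03039674870973], [-0.370663199806696, -0.6387470287287975, 0.6742484895045697, -995.3271455203089], [0.0, 0.0, 0.0, 1.0]]}
{'t': 0.1, 'joint_pos': array([ 1.49010990e+00,  3.59336289e-01,  1.11544330e-02, -2.79368842e-04,
       -1.22408838e+00, -2.88112484e-01]), 'qvel': array([ 5.73293125e-05, -4.26637681e-03,  2.98633332e-03,  2.46120276e-04,
       -5.82533722e-04,  1.33240420e-03]), 'tau': array([-9.48282577e-04, -5.84162843e+01,  2.93753046e+01,  7.01555818e+00,
        1.01551219e-02, -5.43143301e-05]), 'tcp_pos': array([243.20517631, 629.20543363, 225.70974827]), 'eef_rot': array([ 9.83037544e-01, -1.83402910e-01, -5.43370106e-05,  7.46592703e-04]), 'contact_force': array([ 0.24269385,  0.52371263, -1.03282483]), 'moment': array([0.02346821, 0.00313626, 0.0274145 ]), 'finger_force': 0.0, 'width': 87.42372480834727}
```

View pics/top0.png

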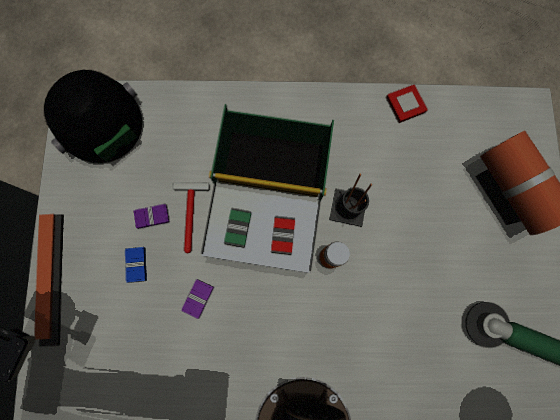

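View pics/side0.png

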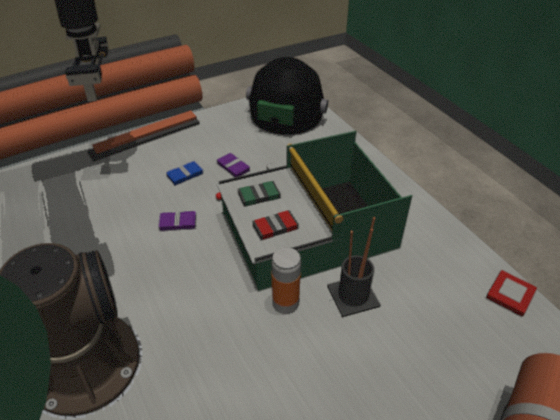

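The top view shows the drop box with a yellow flap rod from (213,176) to (323,191). The candidates are green at (238,228), red at (283,235), blue at (135,265) and purple at (152,215) and (198,298). Only (238,228) lies on the deck and has green bands, so it is the one meant. I'll measure it and confirm in a crop.

```bash
cat > h.py <<'E'
from plant import bot
import cv2, numpy as np
def ray(n,px):
    c=bot.get_calibration(n); V=np.array(c["view"]); K=np.array([[c["fx"],0,c["cx"]],[0,c["fy"],c["cy"]],[0,0,1]])
    u=cv2.undistortPoints(np.array(px,float).reshape(-1,1,2),K,np.array(c["distortion"]))[:,0]
    d=np.c_[u[:,0],-u[:,1],-np.ones(len(u))]@V[:3,:3]
    return -V[:3,:3].T@V[:3,3], d
def plane(n,px,z):
    o,d=ray(n,px); return o+d*((z-o[2])/d[:,2])[:,None]
def mask(im,lo,hi,roi):
    m=cv2.inRange(cv2.cvtColor(im,cv2.COLOR_RGB2HSV),lo,hi); k=np.zeros_like(m); x0,y0,x1,y1=roi; k[y0:y1,x0:x1]=m[y0:y1,x0:x1]; return k
def hull(m):
    p=cv2.findNonZero(m); return p, cv2.minAreaRect(p)
E
python3 - <<'E'
from h import *
np.set_printoptions(precision=1,suppress=True)
im={n:bot.camera(n) for n in("top","side")}
rois={"top":dict(g=(222,200,256,254),r=(268,208,300,262),y=(205,165,332,200)),"side":dict(g=(232,178,285,208),r=(248,207,302,242),y=(284,140,346,225))}
hs=dict(g=((40,60,20),(90,255,255)),r=((0,120,60),(8,255,255)),y=((18,110,60),(35,255,255)))
for n in im:
    for k in hs:
        m=mask(im[n],*hs[k],rois[n][k])
        p,r=hull(m); b=cv2.boxPoints(r)
        z=160 if k=='y' else 116
        P=plane(n,b,z); print(n,k,len(p),b.round().tolist()); print(P[:,:2].tolist() if 0 else P[:,:2], 'mid',P.mean(0)[:2])
t=im["top"][160:285,190:350]; cv2.imwrite("pics/crop1.png",cv2.resize(t,None,fx=4.5,fy=4.5,interpolation=cv2.INTER_CUBIC)[:,:,::-1])
E
```

```text
top g 425 [[224.0, 241.0], [230.0, 209.0], [251.0, 213.0], [244.0, 245.0]]
[[457.3 202.4]
 [537.6 189.4]
 [528.1 139.1]
 [448.1 152.9]] mid [492.8 170.9]
top r 419 [[271.0, 250.0], [275.0, 217.0], [295.0, 219.0], [291.0, 252.0]]
[[437.8  89. ]
 [518.4  80.9]
 [513.2  31.1]
 [432.8  40. ]] mid [475.6  60.3]
top y 532 [[209.0, 176.0], [209.0, 171.0], [326.0, 189.0], [325.0, 194.0]]
[[607.4 239.2]
 [620.3 237.9]
 [579.3 -38.4]
 [566.7 -36.4]] mid [593.4 100.6]
side g 357 [[240.0, 188.0], [275.0, 180.0], [279.0, 197.0], [244.0, 205.0]]
[[455.8 197.9]
 [542.9 183.6]
 [520.6 123.9]
 [437.1 138.7]] mid [489.1 161. ]
side r 415 [[254.0, 220.0], [292.0, 209.0], [298.0, 228.0], [260.0, 239.0]]
[[437.1  84.6]
 [526.8  76.8]
 [507.1  17.6]
 [421.2  26.5]] mid [473.1  51.4]
side y 664 [[283.0, 153.0], [293.0, 146.0], [344.0, 219.0], [334.0, 226.0]]
[[582.  215.7]
 [618.2 229.2]
 [581.7 -44.8]
 [551.4 -52.2]] mid [583.3  87. ]
```

View pics/crop1.png

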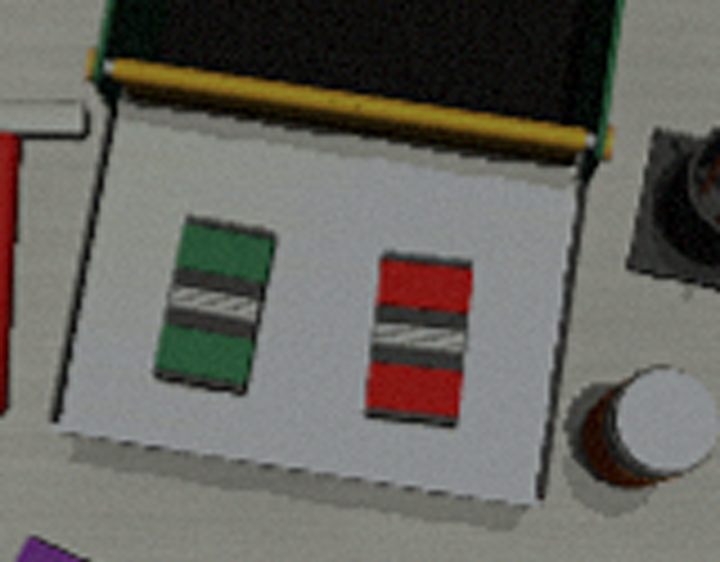

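The crop confirms it: green bands and a weld bead, corners at (185,217), (275,235), (245,392) and (155,375), lying clear on the left of the deck. The flap is shut. Next I'll check the box frame against the deck's front edge and go behind the coupon with the tool tilted back, so the gripper body clears the rod.

```bash
cat >> h.py <<'E'
from scipy.spatial.transform import Rotation as R
yaw=-0.147; O=np.array([593.4,100.6,0]); ux=np.array([np.cos(yaw),np.sin(yaw),0]); uy=np.array([-np.sin(yaw),np.cos(yaw),0]); uz=np.array([0,0,1.])
th=0.25; a=np.sin(th)*ux-np.cos(th)*uz
f=np.cross(-uy,a); Q=R.from_matrix(np.c_[f,-uy,a]).as_quat()
def W(x,y,z): return O+x*ux+y*uy+z*uz          # box -> world
def B(p): d=np.array(p)-O; return np.array([d@ux,d@uy,d[2]])
def T(x,y,z): return W(x,y,z)-9.5*f            # TCP for lower front edge of the fingers at box point
E
python3 - <<'E'
from h import *
np.set_printoptions(precision=1,suppress=True)
for p in plane("top",[[203.5,254],[311,270.5]],100): print(B(p))
print(B([492.8,170.9,116]),B([475.6,60.3,116]))
for x,z in((-172,200),(-172,109),(-10,109)): print(T(x,54,z),bot.solve_ik(T(x,54,z),Q))
bot.move_gripper(4)
bot.move_ptp(T(-172,54,210),Q); bot.line_to(T(-172,54,130),120)
s=bot.read_state(); print(s["t"],B(s["tcp_pos"]+9.5*f),s["contact_force"],s["width"])
cv2.imwrite("pics/c2.png",cv2.resize(bot.camera("top")[150:290,180:360],None,fx=4,fy=4,interpolation=cv2.INTER_CUBIC)[:,:,::-1])
cv2.imwrite("pics/s2.png",cv2.resize(bot.camera("side")[120:290,190:420],None,fx=3.4,fy=3.4,interpolation=cv2.INTER_CUBIC)[:,:,::-1])
E
```

```text
[-187.1  126.8  100. ]
[-184.4 -138.2  100. ]
[-109.8   54.8  116. ] [-110.6  -57.1  116. ]
[422.1 180.6 197.6] [ 1.  -0.1 -0.8  0.3 -0.9  0.2]
[422.1 180.6 106.6] [ 1.   0.  -0.9  0.4 -0.6  0.1]
[582.3 156.8 106.6] [ 0.7  0.2 -0.6  0.4 -0.6  0.4]
4.175 [-171.8   54.6  130.4] [ 0.1  0.1 -0.5] 3.848425755335437
```

View pics/s2.png

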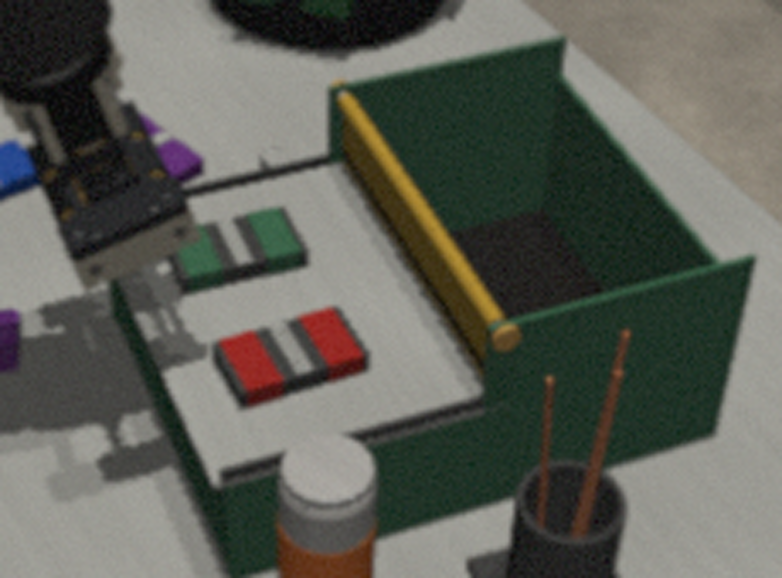

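The side crop shows the gripper just behind and above the green coupon, whose rear end is near (190,275). The red coupon, can and pot are clear of it. I'll descend and push in steps, watching the force.

```bash
python3 - <<'E'
from h import *
np.set_printoptions(precision=1,suppress=True)
def st():
    s=bot.read_state(); print(round(s["t"],2),B(s["tcp_pos"]+9.5*f),s["contact_force"]); return s
bot.line_to(T(-172,54,109),60); s=st()
if abs(s["contact_force"][2])<8:
    for x in(-158,-145,-110,-80): bot.line_to(T(x,54,109),60); st()
for n,(y0,y1,x0,x1) in dict(top=(150,290,180,360),side=(120,290,190,420)).items():
    cv2.imwrite(f"pics/{n}3.png",cv2.resize(bot.camera(n)[y0:y1,x0:x1],None,fx=3.4,fy=3.4,interpolation=cv2.INTER_CUBIC)[:,:,::-1])
E
```

```text
4.78 [-171.9   53.9  109.1] [-0.5  0.4  0.6]
5.16 [-157.6   53.9  109. ] [-0.3 -0.5 -0. ]
5.53 [-144.9   53.9  108.9] [ 0.1 -0.7  1. ]
6.26 [-109.9   53.9  109. ] [0.5 0.2 0.1]
6.91 [-79.8  54.  109. ] [ 0.2  0.3 -0.4]
```

View pics/side3.png

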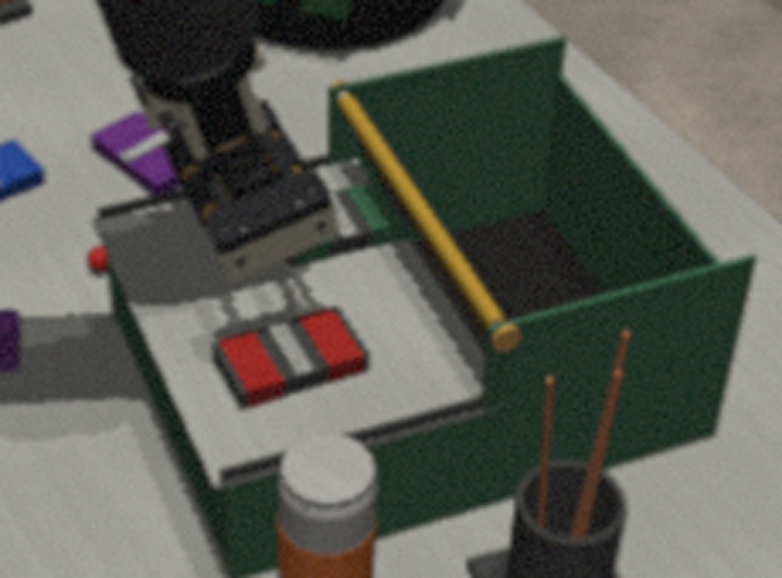

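View pics/top3.png

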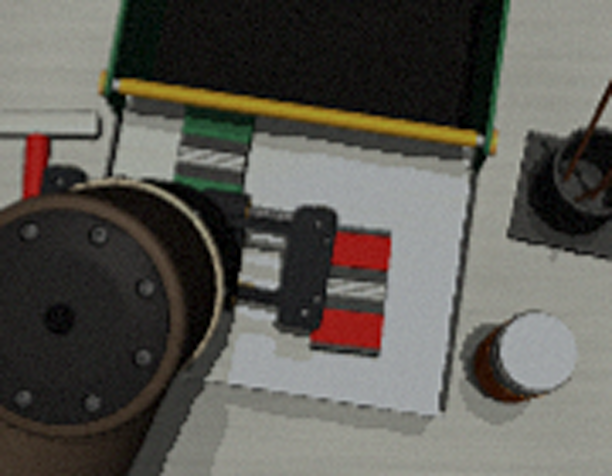

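The coupon has moved straight ahead. In the top crop its front is under the flap at about (215,120), the flap is opening, and red is untouched. I'll keep pushing.

```bash
python3 - <<'E'
from h import *
np.set_printoptions(precision=1,suppress=True)
def st():
    s=bot.read_state(); print(round(s["t"],2),B(s["tcp_pos"]+9.5*f),s["contact_force"])
for x in(-50,-25,-17): bot.line_to(T(x,54,109),50); st()
bot.pause(0.4)
cv2.imwrite("pics/side4.png",cv2.resize(bot.camera("side")[120:290,190:420],None,fx=3.4,fy=3.4,interpolation=cv2.INTER_CUBIC)[:,:,::-1])
E
```

```text
7.76 [-49.9  54.1 109. ] [ 0.2 -0.4 -0.1]
8.41 [-24.9  54.1 109. ] [-0.  -0.3 -1. ]
8.72 [-16.6  54.1 108.9] [ 0.9 -0.2  1. ]
```

View pics/side4.png

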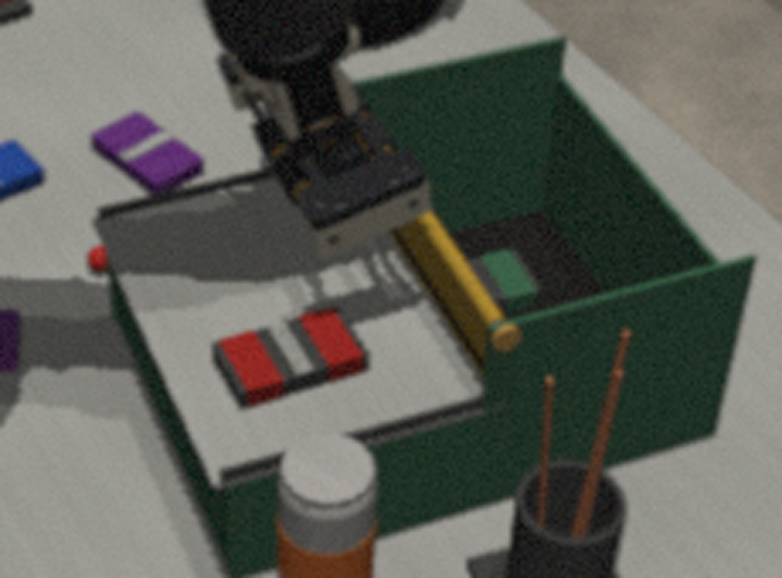

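The green coupon is showing in the bin at about (505,275), and the flap appears shut. Now I'll draw the fingers straight back, lift clear and check both views.

```bash
python3 - <<'E'
from h import *
bot.line_to(T(-120,54,111),120); bot.line_to(T(-165,54,220),150)
bot.move_ptp(np.array([243,629,226]),[0.983,-0.1834,0,0.0007]); bot.pause(0.5)
print(bot.read_state()["t"])
a1=cv2.resize(bot.camera("top")[90:290,165:385],(396,360)); b1=cv2.resize(bot.camera("side")[120:320,190:410],(396,360))
cv2.imwrite("pics/end.png",np.hstack([a1,b1])[:,:,::-1])
E
```

```text
13.375
```

View pics/end.png

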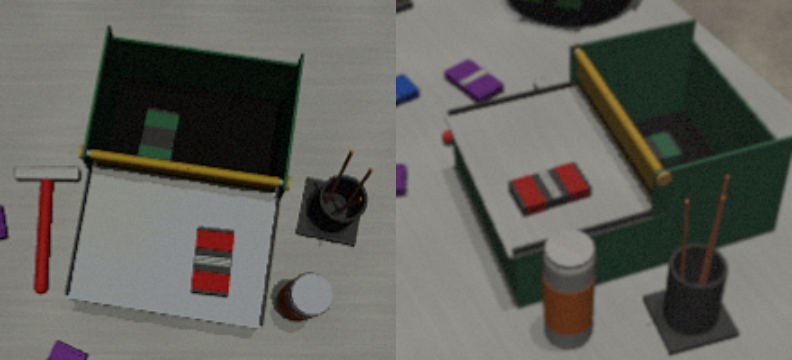

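The green coupon lies in the bin, at (158,133) in the left half. The flap is shut at (185,168), and the red coupon, hammer, can and pot are where they were.

```bash
python3 -c "
from plant import bot
print(bot.close_job())"
```

```text
the job is handed in; nothing more can be done
None
```

The green coupon was pushed through the flap into the bin, the flap is shut again, the other objects look undisturbed in the final pictures, and the job was handed in at about 13.5 s.

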